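Index the inspection turntable and lock it

ROBOT

A 6-joint arm with a two-finger parallel gripper is mounted at the origin on the work surface. World frame = base frame: x ahead of the robot, y to its left, z up, the work surface at z = 0. Lengths are in m, angles in rad, forces in N, time in s.
With the tool pointing down it reaches from about 0.25 to 0.775 m from the base axis. Payload 4 kg.
Tool frame: the origin (TCP) lies midway between the tips of the shut fingers; the grasp point (between the pads) lies 19 mm behind it; z points along the fingers, y is the line along which they close (so a half turn about z gives the same grasp; the last joint's range is limited). The gripper opens to 94 mm and grips with 3 to 60 N. Pads are 16 mm wide; open, the fingers measure 119 mm over their backs; the gripper's body (75 mm by 177 mm) begins 78 mm behind the grasp point.
Start: joints at [-1.369, 0.087, 1.371, -0, 1.684, -0.103], TCP at [0.165, -0.525, 0.206] pointing down, gripper open.
Joint ranges: [-3.1, 3.1], [-0.76, 2.03], [0.27, 2.55], [-1.08, 4.22], [0.17, 2.65], [-2.57, 2.57]. Speed limits (rad/s): [2.79, 2.79, 3.14, 3.14, 3.14, 3.14].

INTERFACE

Orientations are given as [roll, pitch, yaw] about the fixed x, y, z axes, in that order (R = Rz(yaw) Ry(pitch) Rx(roll)).
In Python, from bench import robot gives the robot as it stands. The module is installed in compiled form; this text tells all that it offers.
- The arm moves only by the tool arm_command, never from a script. Its argument "targets" is a list of rows, each a list of 4 numbers: the shift along the world's x, y, z as a fraction of full scale, then the turn about the world's z as a fraction of full scale. A call has 1 to 8 rows; each row is the pose to reach, as a shift and turn from the pose commanded when the call began; what a row does not reach only later rows make up. Full scale, the value 1, is 0.5 m for a shift and 120 degrees for a turn. A row lasts 1/12 s, in which the tool goes at most 41.7 mm and 7.16 degrees, less where a joint would pass 70% of its speed; a pose out of reach is approached as far as the arm can. A call with a number of a shift or a turn outside -1 to 1 is refused whole. A call with a gripper value outside its range is refused whole. "claw" is the closure, from 0 (fully open) to 1 (shut), set as the call begins (left out, the last holds). The fingers move at their own pace and stop on an object; the grip force is fixed at half the most. Time passes only in rows, so rows that repeat a pose let the fingers close. It gives the time, the measured TCP pose, the force, the opening and the grip force at its end, in the units of the state.
- robot.get_obs(): the state, without advancing time (a new reading comes with each control period).
- robot.snapshot(name): name is "scene" or "top"; returns the picture (420x560x3 uint8, red, green, blue); there is no depth.
- robot.camera_info(name): a dict with "vfov" (degrees; the focal length in pixels is half the picture's height over the tangent of half this angle, whatever the lens; pixels are square), "cx", "cy" (the principal point, pixels), "k1" (the pictures are not rectified: a ray, as slopes to the right and down, at radius r is drawn at 1 + k1 r^2 times it, then the intrinsics apply), "extrinsics" (4x4, takes a point from camera to world coordinates). Camera axes: x right, y up, looking along -z (the intrinsics and any distortion apply to the point x, -y, -z); pixel columns grow to the right and rows downward; lengths in m; the calibration is good to about 2 mm. A picture is of the moment at which its call begins. camera_info takes no time and is no camera call.
- robot.close_job(): hands the job in; it is judged then, once.
The state is a dict: "time": time; "joint_positions": joint angles; "qvel": joint speeds; "joint_torque": joint torques, N m; "tool_pos": TCP position; "ee_rot": TCP orientation; "wrist_force": force on the tool from outside, world axes, zero at the start; "wrist_torque": the same for the moment, N m; "width": finger opening in m; "finger_force": force on a finger pad.
Only numpy, scipy, OpenCV 4.12 (cv2) and the standard library are available. Lean on these libraries where they do the work, as an engineer would, in place of code of your own. Each camera call takes 0.05 s, during which the arm holds its last target. There are 200 camera calls.

TASK

With one fingertip, push the arms of the inspection turntable round until the tip of its red arm points at the green band on the dial, with the whole tip over the green. Only then push the yellow-knobbed lock lever round, anticlockwise seen from above, right up to its stop, leaving the red arm on the green. Nothing is to be grasped or lifted: the casting stays seated on the turntable, and everything else on the bench stays where it is.

Things in the scene. Friction and masses are not known exactly. Their poses are not given: they have to be found in the camera images.
- index_base: Round ivory dial base of the turntable, fixed to the bench: 300 mm across, 30 mm high, with a lug of the same height, 60 mm wide, that reaches along its -y to 210 mm from the centre and carries the lock lever. Origin at the centre of the underside, on the turntable's vertical axis; z up. Its yaw varies.
- turntable (a joint): Angle (rad) of the turntable about the base's vertical axis, anticlockwise from above positive, limits -2.7 to 1.9. At 0 the red arm points along the base's -x. Starts at -2.4 to -1.3; the green band lies anticlockwise of it, between -0.6 and 0.6. Stiff (0.15 N m of friction), no spring: stays where left. Hub 90 mm across, top 66 mm above the bench.
- pointer_tip (a point): Lower end of the red arm's downturned tip, a 6 mm pin, 125 mm from the turntable's axis, 35 mm above the bench (5 mm above the dial).
- pointer_push (a point): On the centre line of the red arm, 85 mm from the turntable's axis, 58 mm above the bench; a good place to push sideways. Three level round arms 12 mm thick stand 120 degrees apart at this height: the red pointer and two steel ones with 24 mm black balls at 115 mm radius.
- green_mark (a point): Middle of the green band on the dial, straight below the circle of the pointer tip (125 mm from the axis), 31 mm above the bench. The band is 26 mm wide along the circle and 32 mm radially, from 113 to 145 mm from the axis. An amber band of the same size lies 0.45 to 0.8 rad further anticlockwise and is not wanted.
- lock_lever (a joint): Angle (rad) of the lock lever about its vertical pivot, anticlockwise from above positive. 0 is fully open, 1.15 is locked, hard against the stop; starts between 0 and 0.2. At 0 it points 145 degrees clockwise of the base's +x. It turns stiffly (0.08 N m of friction), has no spring and stays where it is left. Level round steel rod 12 mm thick with a 24 mm yellow ball at its end.
- lever_pivot (a point): On the lever's vertical pivot axis, at the height of its rod, 58 mm above the bench; 180 mm from the turntable's axis along the base's -y. A black cap 26 mm across sits on it, top 68 mm above the bench.
- lever_push (a point): On the centre line of the lever's rod, 62 mm from its pivot, 58 mm above the bench; a good place to push sideways.
- lever_knob (a point): Centre of the lever's yellow ball, 85 mm from its pivot, 58 mm above the bench.
- casting: A turned aluminium casting, a stepped disc: flange 68 mm across and 10 mm thick, boss 48 mm across, 30 mm high in all; origin at the centre of its underside. 0.22 kg, loose. It sits centred on the turntable in a shallow ring 5 mm high and turns with it; its top is 96 mm above the bench. Must stay seated.
- casting_b: A turned aluminium casting, a stepped disc: flange 68 mm across and 10 mm thick, boss 48 mm across, 30 mm high in all; origin at the centre of its underside. 0.22 kg, loose. On the bench; leave alone.
- casting_c: A turned aluminium casting, a stepped disc: flange 68 mm across and 10 mm thick, boss 48 mm across, 30 mm high in all; origin at the centre of its underside. 0.22 kg, loose. On the bench; leave alone.
- plug_a: Plug gauge standing on the bench: steel gauge 52 mm across and 30 mm high, with a black 24 mm handle upright on it, 100 mm high in all; origin at the centre of its underside. Loose. Leave alone.
- plug_b: Plug gauge standing on the bench: steel gauge 52 mm across and 30 mm high, with a black 24 mm handle upright on it, 100 mm high in all; origin at the centre of its underside. Loose. Leave alone.
- setting_ring: Brass ring 52 mm across, 28 mm bore, 18 mm high, lying on the bench beside the base; origin at the centre of its underside. Leave alone.
- wrench: Steel wrench 160 mm long lying on the bench beyond the base; leave alone.
Not all that is in view belongs to the job. Leave any orange or turquoise look-alike of the casting alone.

How it is judged:
On the way, in this order (a step that is already met when the one before it is completed fails the run):
1. the red arm's tip rests over the green band (horizontal distance between pointer_tip and green_mark below 0.01 m and velocity of joint turntable between -0.05 and 0.05 rad/s), for 0.2 s.
2. the lock lever is pushed up to its stop with the arm still on green (horizontal distance between pointer_tip and green_mark below 0.01 m and value of joint lock_lever above 1.05 rad), for 0.2 s.
At the end, for the whole second after the job is handed in: The red tip is within 10 mm, seen from above, of the middle of the green band and at rest; the lock lever is at 1.05 rad or more (its stop is at 1.15); the casting is seated upright in its ring; every other loose thing is within 20 mm of where it began (all of step 2 and velocity of joint turntable between -0.05 and 0.05 rad/s and horizontal distance between casting and index_base below 0.01 m and height (world z) of casting between 0.06 and 0.072 m and angle between casting's own z axis and vertical below 0.1 rad and distance of each of casting_b, casting_c, plug_a, plug_b, setting_ring, wrench from where it was at the start of the episode below 0.02 m); the robot touches nothing.
It fails at once if the lever is pushed to lock (over 0.9 rad) while the red tip is more than 16 mm from the middle of the green band (value of joint lock_lever above 0.9 rad and horizontal distance between pointer_tip and green_mark above 0.016 m).
It fails at once if the casting is lifted, tipped or pushed off its seat (height (world z) of casting above 0.074 m or horizontal distance between casting and index_base above 0.012 m or angle between casting's own z axis and vertical above 0.2 rad).
It fails at once if another loose thing is moved or lifted more than 20 mm (distance of any of casting_b, casting_c, plug_a, plug_b, setting_ring, wrench from where it was at the start of the episode above 0.02 m).
It also fails if it takes over 58 s, if anything falls off the work surface, if the arm or the gripper's body presses on something with over 40 N, if the wrist force passes 120 N, or if a joint passes its speed limit or range.

## Working session

There is one attempt and no reset: what is moved stays moved. The work goes in short steps, Python scripts to look and compute and a tool call to move; the robot and the scene stay as the last step left them, time stands still between calls to the robot, and variables do not carry over. Pictures are saved under pics/ and viewed, at most 10 in all, crops included, and the job is handed in when it is done.

Besides the shell and the picture viewer there is one more tool, called by a JSON object that holds its "op" and its "data", one argument or row to a line. arm_command: Moves the arm, as the interface text tells. Shift numbers are shares of 0.5 m and turn numbers shares of 120 degrees, none past 1 either way. Its arguments: {"type":"object","properties":{"targets":{"type":"array"},"claw":{"type":"number"}},"required":["targets"]}

```bash
mkdir -p pics
cat > h.py <<'E'
import numpy as np, cv2
from bench import robot
def cam(n):
    i=robot.camera_info(n); f=210/np.tan(np.radians(i["vfov"])/2)
    return i,f,np.array(i["extrinsics"])
def ray(n,u,v):
    i,f,E=cam(n); x=(u-i["cx"])/f; y=(v-i["cy"])/f
    rd=np.hypot(x,y); r=rd
    for _ in range(30): r=rd/(1+i["k1"]*r*r)
    s=r/rd if rd>0 else 1
    return E[:3,3],E[:3,:3]@np.array([x*s,-y*s,-1])
def at(n,u,v,z):
    o,d=ray(n,u,v); return o+d*(z-o[2])/d[2]
def proj(n,p):
    i,f,E=cam(n); q=E[:3,:3].T@(np.array(p)-E[:3,3]); x=q[0]/-q[2]; y=-q[1]/-q[2]
    s=1+i["k1"]*(x*x+y*y); return np.array([i["cx"]+f*x*s,i["cy"]+f*y*s])
def tri(n1,p1,n2,p2):
    o1,d1=ray(n1,*p1); o2,d2=ray(n2,*p2)
    t=np.linalg.lstsq(np.c_[d1,-d2],o2-o1,rcond=None)[0]
    a=o1+d1*t[0]; b=o2+d2*t[1]; return (a+b)/2,np.linalg.norm(a-b)
def save(n,f):
    im=robot.snapshot(n); cv2.imwrite("pics/"+f,im[:,:,::-1]); return im
E
python3 - <<'E'
from h import *
for n in("scene","top"):
    save(n,n+"0.png"); i=robot.camera_info(n); print(i)
o=robot.get_obs(); print(o["time"],o["tool_pos"],o["ee_rot"],o["width"])
E
```

```text
{'vfov': 53.500028696465876, 'cx': 280.1590891689791, 'cy': 210.91085337796363, 'k1': -0.04662291008834397, 'extrinsics': array([[ 0.58178933, -0.58424087,  0.56584785,  1.10610439],
       [ 0.81312169,  0.4017003 , -0.42127188, -0.3956827 ],
       [ 0.018823  ,  0.70519464,  0.70876387,  0.74680184],
       [ 0.        ,  0.        ,  0.        ,  1.        ]])}
{'vfov': 42.874891446102446, 'cx': 281.592998847147, 'cy': 212.03695078170088, 'k1': -0.11652118007519684, 'extrinsics': array([[ 0.00404735,  0.98897162, -0.14804985,  0.3481039 ],
       [-0.99993585,  0.00243631, -0.01106147,  0.00779643],
       [-0.01057879,  0.14808512,  0.98891804,  1.44491442],
       [ 0.        ,  0.        ,  0.        ,  1.        ]])}
0.1 [ 0.1649499  -0.52418057  0.20443977] [-3.13963840e+00 -2.34147225e-04  3.04747924e-01] 0.09405632010379641
```

View pics/top0.png

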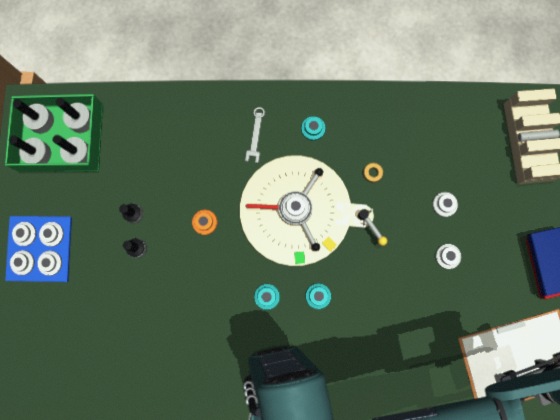

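View pics/scene0.png

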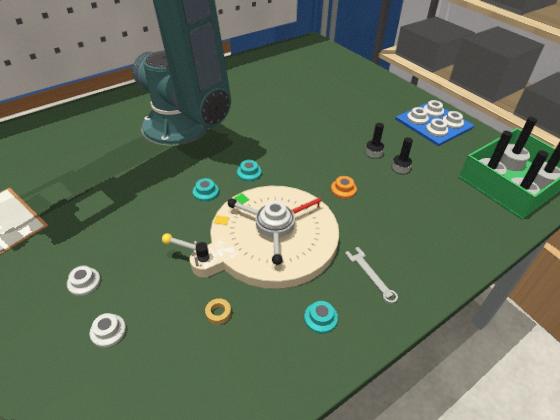

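Top view: dial centre ≈(294,209), red arm tip ≈(247,206), green band ≈(299,257), amber ≈(329,243), lever pivot ≈(364,214) and yellow knob ≈(383,240). Scene view: red tip ≈(320,202), green ≈(241,199), amber ≈(222,220), knob ≈(167,239). Turquoise and orange discs are decoys.

```bash
cat >> h.py <<'E'
def blob(im,lo,hi,box):
    h=cv2.cvtColor(im,cv2.COLOR_RGB2HSV); m=cv2.inRange(h,np.array(lo),np.array(hi))
    k=np.zeros_like(m); x0,y0,x1,y1=box; k[y0:y1,x0:x1]=m[y0:y1,x0:x1]
    n,l,s,c=cv2.connectedComponentsWithStats(k); j=1+np.argmax(s[1:,4]); return c[j],s[j],l==j
G=([45,120,80],[75,255,255]); Y=([20,140,120],[32,255,255]); R=([0,170,70],[6,255,255])
E
python3 - <<'E'
from h import *
im={"top":cv2.imread("pics/top0.png")[:,:,::-1].copy(),"scene":cv2.imread("pics/scene0.png")[:,:,::-1].copy()}
bx={"green":(G,(280,240,320,275),(225,185,260,212)),"amber":(Y,(315,230,345,255),(205,208,235,232)),
"knob":(Y,(372,230,395,250),(158,230,177,248)),"red":(R,(235,195,285,220),(285,190,330,220))}
P={}
for k,(c,bt,bs) in bx.items():
    a,sa,_=blob(im["top"],*c,bt); b,sb,_=blob(im["scene"],*c,bs)
    p,e=tri("top",a,"scene",b); P[k]=p; print(k,a.round(1),sa[4],b.round(1),sb[4],p.round(4),"err",round(e,4))
# dial ellipse: cream mask
h=cv2.cvtColor(im["top"],cv2.COLOR_RGB2HSV); m=cv2.inRange(h,np.array([10,10,140]),np.array([35,90,255])); m[:,:235]=0;m[:,400:]=0;m[:150]=0;m[270:]=0
c=max(cv2.findContours(m,0,1)[0],key=cv2.contourArea)[:,0]
pts=np.array([at("top",*q,.03)[:2] for q in c])
from scipy.optimize import least_squares
c0=at("top",294,210,.03)[:2]
r=least_squares(lambda x:np.hypot(*(pts-x[:2]).T)-x[2],[*c0,.15],loss="soft_l1",f_scale=.002).x; print("dial",r)
d=np.hypot(*(pts-r[:2]).T); far=pts[d>.19]; v=far.mean(0)-r[:2]; print("lug dir deg",np.degrees(np.arctan2(v[1],v[0])),"n",len(far),"max",d.max())
g=at("top",*blob(im["top"],*G,bx["green"][1])[0],.031)[:2]-r[:2]; print("green r,ang",np.hypot(*g),np.degrees(np.arctan2(g[1],g[0])))
for n,u,v in(("ball1",319,172),("ball2",315,247),("redtip",247,206.5),("pivot",364,214)):
    q=at("top",u,v,.058)[:2]; w=q-r[:2]; print(n,q,np.hypot(*w),np.degrees(np.arctan2(w[1],w[0])))
q=at("top",*blob(im["top"],*Y,bx["knob"][1])[0],.058);print("knob58",q)
E
```

```text
green [299.3 257.1] 100 [241.3 198.3] 80 [ 0.44   -0.0231  0.0273] err 0.0013
amber [329.  243.6] 94 [221.3 219.8] 95 [ 0.4762 -0.1019  0.0274] err 0.002
knob [382.5 240.7] 63 [166.2 238. ] 83 [ 0.4813 -0.24    0.0562] err 0.0009
red [262.9 206.2] 80 [307.2 205. ] 101 [0.5736 0.0757 0.0567] err 0.0074
dial [ 0.56934852 -0.01095773  0.14698736]
lug dir deg nan n 0 max 0.1679470264708159
green r,ang 0.130531706571243 -174.46559163753915
ball1 [ 0.66339418 -0.07551178] 0.11406932519341012 -34.46616465668646
ball2 [ 0.46412019 -0.06384388] 0.11777073868067944 -153.31659487028992
redtip [0.57023471 0.11433544] 0.125296297767905 89.59475901882277
pivot [ 0.551062   -0.19294218] 0.18290089326192122 -95.73804633273544
knob58 [ 0.48093233 -0.24010238  0.058     ]<stdin>:16: RuntimeWarning: Mean of empty slice.
  ret = um.true_divide(
```

{"op": "arm_command", "data": {
  "targets": [
    [0.38,0.52,0,-0.17],
    [0.38,0.52,0,-0.17],
    [0.38,0.52,0,-0.17],
    [0.38,0.52,0,-0.17],
    [0.38,0.52,0,-0.17],
    [0.38,0.52,0,-0.17],
    [0.38,0.52,0,-0.17],
    [0.38,0.52,0,-0.17]
  ],
  "claw": 1
}}

```text
time: 0.77
tool_pos: [0.356, -0.2619, 0.2052]
ee_rot: [-3.141, -0.0, -0.05]
wrist_force: [0.9, -0.4, 0.1]
width: 0.0442
finger_force: 0.0
```

{"op": "arm_command", "data": {
  "targets": [
    [0.38,0.53,0,0],
    [0.38,0.53,0,0],
    [0.38,0.53,0,0],
    [0.38,0.53,0,0],
    [0.38,0.53,0,0],
    [0.38,0.53,0,0],
    [0.38,0.53,0,0],
    [0.38,0.53,0,0]
  ]
}}

```text
time: 1.43
tool_pos: [0.5459, 0.0031, 0.2048]
ee_rot: [-3.141, 0.001, -0.05]
wrist_force: [1.1, -0.5, -0.8]
width: 0.0004
finger_force: 0.0
```

{"op": "arm_command", "data": {
  "targets": [
    [0.12,0.134,0,0],
    [0.12,0.134,0,0],
    [0.12,0.134,-0.06,0],
    [0.12,0.134,-0.12,0],
    [0.12,0.134,-0.12,0],
    [0.12,0.134,-0.12,0]
  ]
}}

```text
time: 1.93
tool_pos: [0.6032, 0.0674, 0.1426]
ee_rot: [3.141, 0.007, -0.051]
wrist_force: [0.3, -0.6, 0.7]
width: 0.0005
finger_force: 0.0
```

Run:
```python
from h import *
im=save("top","a.png"); cv2.imwrite("pics/a_c.png",cv2.resize(im[140:290,220:410],None,fx=4,fy=4,interpolation=2)[:,:,::-1])
o=robot.get_obs(); print(o["time"],o["tool_pos"],o["ee_rot"],o["width"])
```

```text
1.9833 [0.6046672  0.06713073 0.1453998 ] [ 3.14132067e+00  1.42682427e-03 -5.15066124e-02] 0.0007138120695151282
```

View pics/a_c.png

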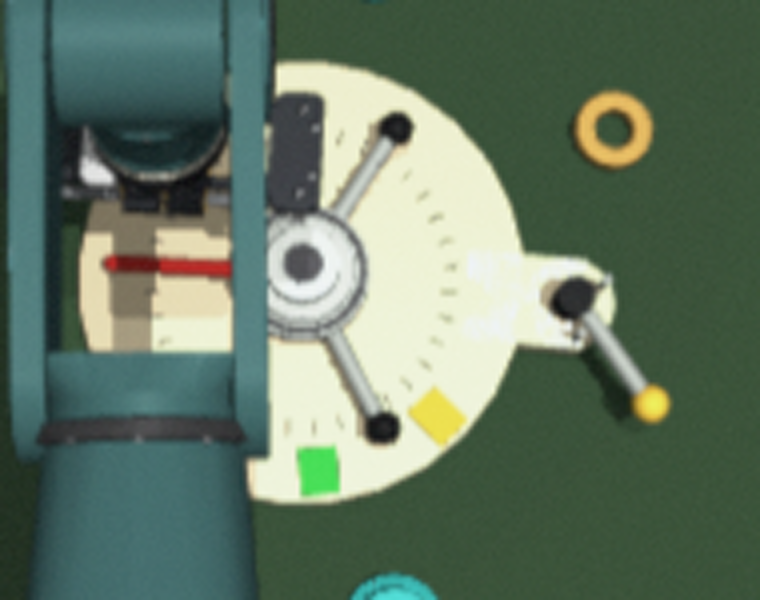

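The red arm runs from crop (108,263) to the hub at crop (230,268). The shut fingertips are on its far (+x) side at crop ≈(165,200), which is clear for going down.

{"op": "arm_command", "data": {
  "targets": [
    [0,0,-0.07,0],
    [0,0,-0.14,0],
    [0,0,-0.2,0],
    [0,0,-0.2,0],
    [0,0,-0.2,0]
  ]
}}

```text
time: 2.4
tool_pos: [0.605, 0.0667, 0.0464]
ee_rot: [3.141, 0.0, -0.052]
wrist_force: [-0.1, -0.2, -0.1]
width: 0.0003
finger_force: 0.0
```

```bash
cat > plan.py <<'E'
from h import *
def rows(c,r,off,angs,yaw0=None,cmd=None):
    """shares from present pose; arm angles deg; finger off behind"""
    o=robot.get_obs(); p=o["tool_pos"] if cmd is None else cmd; y=o["ee_rot"][2]
    out=[]
    for a in angs:
        t=np.radians(a); q=np.array(c)+r*np.array([np.cos(t),np.sin(t)])-off*np.array([-np.sin(t),np.cos(t)])
        out.append([*((q-p[:2])/.5).round(3).tolist(),0,round(float(((a-90-np.degrees(y)+180)%360-180)/120),3)])
    return out
E
python3 - <<'E'
from plan import *
o=robot.get_obs(); print(o["time"],o["tool_pos"],o["wrist_force"])
for r in rows([.569,-.011],.085,.014,[95,100,105,110,115,120,125,130]): print(r)
E
```

```text
2.4 [0.60499329 0.06672019 0.04637719] [-0.07204832 -0.15924816 -0.08074572]
[-0.059, 0.016, 0, 0.067]
[-0.074, 0.017, 0, 0.108]
[-0.089, 0.016, 0, 0.15]
[-0.104, 0.014, 0, 0.192]
[-0.118, 0.01, 0, 0.233]
[-0.133, 0.006, 0, 0.275]
[-0.147, -0.0, 0, 0.317]
[-0.16, -0.007, 0, 0.358]
```

{"op": "arm_command", "data": {
  "targets": [
    [-0.02,0.01,0,0.02],
    [-0.04,0.014,0,0.04],
    [-0.055,0.016,0,0.06],
    [-0.07,0.017,0,0.1],
    [-0.085,0.016,0,0.14],
    [-0.1,0.014,0,0.18],
    [-0.115,0.011,0,0.225],
    [-0.133,0.006,0,0.275]
  ]
}}

```text
time: 3.07
tool_pos: [0.5426, 0.0713, 0.0513]
ee_rot: [3.138, -0.011, 0.529]
wrist_force: [1.6, 3.0, -0.3]
width: 0.0
finger_force: 1.2
```

Run:
```python
from plan import *
o=robot.get_obs(); print(o["time"],o["tool_pos"],o["ee_rot"],o["wrist_force"])
for r in rows([.569,-.011],.085,.014,[125,130,135,140,145,150,155,160]): print(r)
```

```text
3.0667 [0.54259093 0.07129069 0.05132345] [ 3.13791879 -0.0110963   0.52928148] [ 1.58179286  2.96225616 -0.25551692]
[-0.022, -0.009, 0, 0.039]
[-0.035, -0.016, 0, 0.081]
[-0.048, -0.025, 0, 0.122]
[-0.059, -0.034, 0, 0.164]
[-0.07, -0.044, 0, 0.206]
[-0.08, -0.055, 0, 0.247]
[-0.089, -0.067, 0, 0.289]
[-0.097, -0.08, 0, 0.331]
```

{"op": "arm_command", "data": {
  "targets": [
    [-0.013,-0.006,-0.008,0.039],
    [-0.026,-0.013,-0.008,0.08],
    [-0.039,-0.022,-0.008,0.12],
    [-0.05,-0.031,-0.008,0.16],
    [-0.061,-0.041,-0.008,0.2],
    [-0.071,-0.052,-0.008,0.245],
    [-0.08,-0.064,-0.008,0.285],
    [-0.088,-0.077,-0.008,0.33]
  ]
}}

```text
time: 3.73
tool_pos: [0.4975, 0.0324, 0.0468]
ee_rot: [3.134, -0.005, 1.22]
wrist_force: [-1.2, 2.8, -0.1]
width: 0.0004
finger_force: 1.2
```

{"op": "arm_command", "data": {
  "targets": [
    [0,0,0,0],
    [0,0,0,0]
  ]
}}

```text
time: 3.9
tool_pos: [0.4972, 0.0313, 0.0455]
ee_rot: [3.134, -0.002, 1.213]
wrist_force: [-0.1, 0.1, -1.0]
width: 0.0004
finger_force: 0.0
```

Run:
```python
from plan import *
im=save("top","b.png"); cv2.imwrite("pics/b_c.png",cv2.resize(im[140:290,220:410],None,fx=4,fy=4,interpolation=2)[:,:,::-1])
o=robot.get_obs(); print(o["time"],o["tool_pos"],o["ee_rot"],o["wrist_force"])
for r in rows([.569,-.011],.085,.014,[163,166,169,172,175,178,180,182]): print(r)
```

```text
3.95 [0.49685176 0.03150338 0.04468569] [ 3.13565570e+00 -1.64591516e-03  1.21309070e+00] [-0.01758802 -1.21295632 -0.29579152]
[-0.01, -0.009, 0, 0.029]
[-0.014, -0.017, 0, 0.054]
[-0.017, -0.025, 0, 0.079]
[-0.02, -0.034, 0, 0.104]
[-0.023, -0.042, 0, 0.129]
[-0.025, -0.051, 0, 0.154]
[-0.026, -0.057, 0, 0.171]
[-0.027, -0.063, 0, 0.187]
```

View pics/b_c.png

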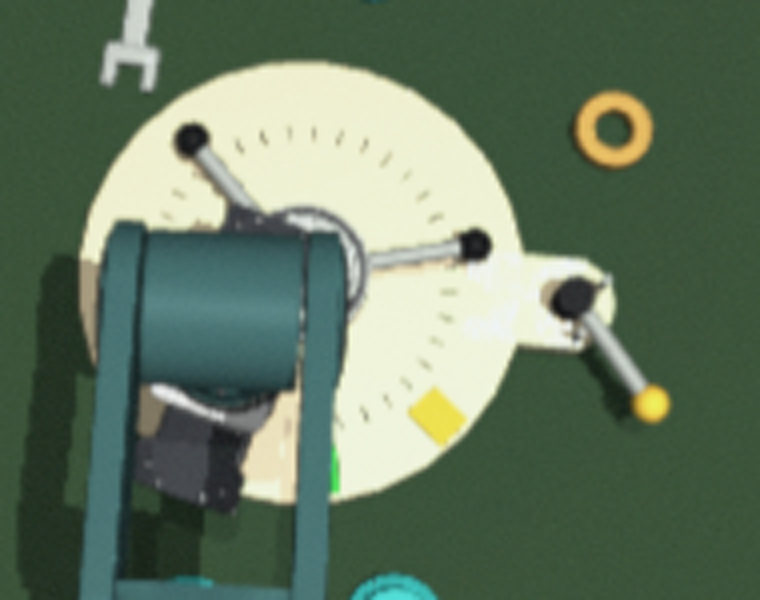

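The red arm is hidden under the wrist. The steel balls are at crop (191,139) and (476,244), i.e. px (267.8,174.8) and (339,201), and they give the angle.

Run:
```python
from h import *
from scipy.optimize import least_squares
c4=lambda x,y:at("top",x/4+220-.4,y/4+140-.4,.058)[:2]
a=[c4(398,128),c4(382,428)]; b=[c4(191,139),c4(476,244)]
def res(x):
    f=lambda t:x[:2]+.115*np.array([np.cos(t),np.sin(t)])
    k=2*np.pi/3
    return np.r_[f(x[2]-k)-a[0],f(x[2]+k)-a[1],f(x[3]+k)-b[1]+0 if 0 else f(x[3]-k)-b[0],f(x[3]+k)-b[1]]
s=least_squares(res,[.569,-.011,1.53,2.8]); print(s.x,np.degrees(s.x[2:]),s.fun.round(4))
im=cv2.imread("pics/top0.png")[:,:,::-1].copy()
g=at("top",*blob(im,*G,(280,240,320,275))[0],.031)[:2]-s.x[:2]; print("green",np.hypot(*g),np.degrees(np.arctan2(g[1],g[0]))%360)
```

```text
[ 0.56794484 -0.01248525  1.51333315  2.78432718] [ 86.70760264 159.53019635] [-0.0004  0.0002  0.0001 -0.0001 -0.0001 -0.0008  0.0004  0.0007]
green 0.1289946860798871 184.91920504721773
```

{"op": "arm_command", "data": {
  "targets": [
    [-0.006,-0.009,0,0.029],
    [-0.01,-0.018,0,0.055],
    [-0.014,-0.028,0,0.085],
    [-0.018,-0.038,0,0.115],
    [-0.021,-0.048,0,0.14],
    [-0.023,-0.057,0,0.165],
    [-0.024,-0.064,0,0.185],
    [-0.025,-0.068,0,0.2]
  ]
}}

```text
time: 4.62
tool_pos: [0.484, -0.0019, 0.0434]
ee_rot: [3.137, -0.0, 1.635]
wrist_force: [1.5, 2.2, -0.2]
width: 0.0006
finger_force: 0.9
```

{"op": "arm_command", "data": {
  "targets": [
    [0,-0.002,0,0],
    [0,-0.002,0,0],
    [0,-0.002,0,0]
  ]
}}

```text
time: 4.87
tool_pos: [0.4827, -0.0031, 0.0422]
ee_rot: [3.14, 0.0, 1.634]
wrist_force: [0.3, 0.8, -0.1]
width: 0.0007
finger_force: 0.5
```

```bash
cat >> h.py <<'E'
C=np.array([.56794,-.01249])
def ballang(im):
    g=im.max(2).astype(int); out=[]
    # dark ball template: search angle that makes predicted ball spots darkest
    best=[]
    for a in np.arange(80,200,.25):
        v=[]
        for k in(-120,120):
            t=np.radians(a+k)
            p=proj("top",[C[0]+.115*np.cos(t),C[1]+.115*np.sin(t),.058])
            v.append(cv2.getRectSubPix(im.max(2),(7,7),(float(p[0]),float(p[1]))).mean())
        best.append((sum(v),a))
    return sorted(best)[:4]
E
python3 - <<'E'
from plan import *
print(ballang(cv2.imread("pics/b.png")))
im=save("top","c.png"); print(ballang(im))
o=robot.get_obs(); print(o["time"],o["tool_pos"],o["ee_rot"],o["wrist_force"])
E
```

```text
[(np.float64(113.18367346938774), np.float64(159.0)), (np.float64(113.71428571428572), np.float64(158.75)), (np.float64(114.65306122448979), np.float64(159.25)), (np.float64(116.10204081632654), np.float64(159.5))]
[(np.float64(113.22448979591837), np.float64(184.5)), (np.float64(113.77551020408163), np.float64(184.75)), (np.float64(114.77551020408163), np.float64(184.25)), (np.float64(117.28571428571428), np.float64(184.0))]
4.9167 [ 0.48244971 -0.00305718  0.04195489] [3.14080183e+00 2.26366735e-04 1.63389878e+00] [0.99759454 0.54372169 0.89269954]
```

The balls put the arm at 184.7° against 184.9° for green. Next I back off clockwise, lift and confirm.

{"op": "arm_command", "data": {
  "targets": [
    [0,0.02,0,0],
    [0,0.04,0,0],
    [0,0.04,0.07,0],
    [0,0.04,0.15,0],
    [0,0.04,0.2,0],
    [0,-0.04,0.2,0],
    [0,-0.12,0.2,0],
    [0,-0.2,0.2,0]
  ]
}}

```text
time: 5.58
tool_pos: [0.4825, -0.103, 0.1424]
ee_rot: [3.14, 0.001, 1.638]
wrist_force: [0.5, -0.3, -1.0]
width: 0.0001
finger_force: 0.0
```

{"op": "arm_command", "data": {
  "targets": [
    [0,-0.08,0,0],
    [0,-0.16,0,0],
    [0,-0.22,0,0],
    [0,-0.22,0,0],
    [0,-0.22,0,0]
  ]
}}

```text
time: 6.0
tool_pos: [0.4819, -0.2135, 0.1409]
ee_rot: [-3.141, -0.001, 1.632]
wrist_force: [0.5, 1.0, -0.6]
width: 0.0004
finger_force: 0.0
```

Run:
```python
from plan import *
im=save("top","d.png"); cv2.imwrite("pics/d_c.png",cv2.resize(im[140:290,220:410],None,fx=4,fy=4,interpolation=2)[:,:,::-1])
o=robot.get_obs(); print(o["time"],o["tool_pos"],o["ee_rot"]); print(ballang(im)[:2])
pv=at("top",363-.2,214.5-.2,.068)[:2]; kn=np.array([.481,-.240]); w=kn-pv; print("pivot",pv,np.hypot(*(pv-C)),"lever",np.hypot(*w),np.degrees(np.arctan2(w[1],w[0])), "base -y ang",np.degrees(np.arctan2(*(pv-C)[::-1])))
```

```text
6.05 [ 0.4819509  -0.21234133  0.14095536] [-3.14069789e+00 -1.46468649e-03  1.63411339e+00]
[(np.float64(111.9795918367347), np.float64(184.5)), (np.float64(112.57142857142857), np.float64(184.75))]
pivot [ 0.54880152 -0.18834227] 0.17689065492094935 lever 0.0852382934502986 -142.69635905287754 base -y ang -96.21120923932605
```

View pics/d_c.png

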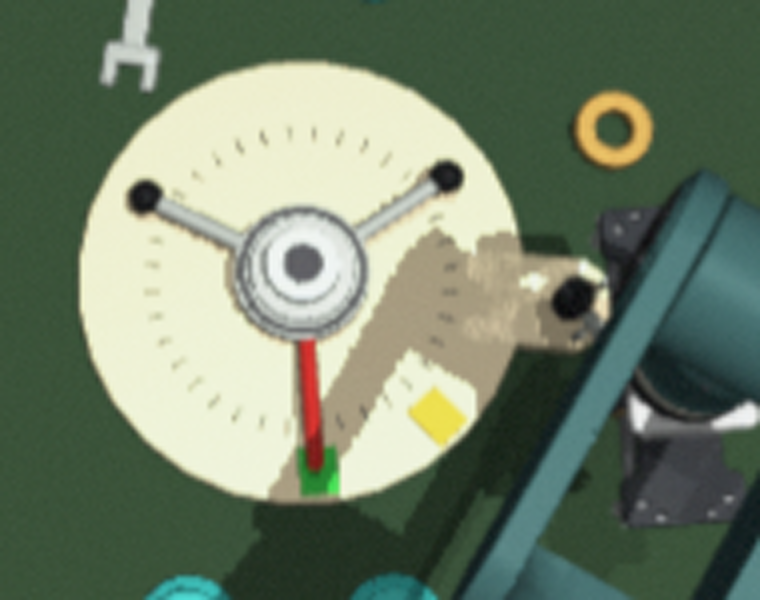

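The red tip sits in the middle of the green at crop (316,468), and the casting is seated. Now the lever. Its pivot is ≈(0.5485,-0.1915), the rod is at about -144°, and the stop should be near -85°.

{"op": "arm_command", "data": {
  "targets": [
    [0,0.014,0,0.06],
    [0,0.014,0,0.12],
    [0,0.014,0,0.18],
    [0,0.014,0,0.24],
    [0,0.014,0,0.27],
    [0,0.014,-0.08,0.27],
    [0,0.014,-0.14,0.27],
    [0,0.014,-0.192,0.27]
  ]
}}

```text
time: 6.72
tool_pos: [0.4818, -0.2034, 0.0439]
ee_rot: [3.142, -0.001, 2.203]
wrist_force: [-0.0, -0.5, -0.3]
width: 0.0004
finger_force: 0.0
```

Run:
```python
from plan import *
o=robot.get_obs(); print(o["time"],o["tool_pos"],o["ee_rot"],o["wrist_force"])
for r in rows([.5485,-.1915],.062,.014,list(range(-145,-80,5))): print(r)
```

```text
6.7167 [ 0.48183195 -0.20336841  0.04390985] [ 3.14153608e+00 -1.15469953e-03  2.20314678e+00] [-0.03877967 -0.51674257 -0.26143114]
[0.016, -0.024, 0, -0.01]
[0.02, -0.035, 0, 0.031]
[0.026, -0.044, 0, 0.073]
[0.032, -0.053, 0, 0.115]
[0.039, -0.062, 0, 0.156]
[0.047, -0.07, 0, 0.198]
[0.056, -0.077, 0, 0.24]
[0.065, -0.083, 0, 0.281]
[0.074, -0.089, 0, 0.323]
[0.084, -0.094, 0, 0.365]
[0.095, -0.097, 0, 0.406]
[0.105, -0.1, 0, 0.448]
[0.116, -0.102, 0, 0.49]
```

{"op": "arm_command", "data": {
  "targets": [
    [0.008,-0.012,0,0],
    [0.016,-0.024,0,0],
    [0.02,-0.035,0,0.031],
    [0.026,-0.044,0,0.073],
    [0.032,-0.053,0,0.115],
    [0.039,-0.062,0,0.156],
    [0.047,-0.07,0,0.198],
    [0.056,-0.077,0,0.24]
  ]
}}

```text
time: 7.38
tool_pos: [0.5121, -0.2445, 0.0482]
ee_rot: [3.14, 0.003, 2.708]
wrist_force: [0.1, 1.7, -1.2]
width: 0.0006
finger_force: 1.1
```

{"op": "arm_command", "data": {
  "targets": [
    [0.009,-0.006,0,0.041],
    [0.018,-0.012,0,0.083],
    [0.028,-0.017,0,0.125],
    [0.039,-0.02,0,0.166],
    [0.046,-0.022,0,0.19],
    [0.046,-0.022,0,0.19]
  ]
}}

```text
time: 7.88
tool_pos: [0.5354, -0.2557, 0.0481]
ee_rot: [-3.141, 0.004, 3.103]
wrist_force: [0.4, 2.7, -0.6]
width: 0.0003
finger_force: 0.5
```

Run:
```python
from plan import *
im=save("top","e.png"); print(ballang(im)[:2])
s=save("scene","e_s.png"); cv2.imwrite("pics/e_c.png",cv2.resize(s[150:300,90:290],None,fx=4,fy=4,interpolation=2)[:,:,::-1])
o=robot.get_obs(); print(o["time"],o["tool_pos"],o["ee_rot"],o["wrist_force"])
p=o["tool_pos"];
```

```text
[(np.float64(112.0408163265306), np.float64(184.5)), (np.float64(112.42857142857143), np.float64(184.75))]
7.9833 [ 0.5347447  -0.25603541  0.04775534] [-3.14005607  0.00332207  3.10018103] [-0.36661056  0.56091125  0.59415439]
```

View pics/e_c.png

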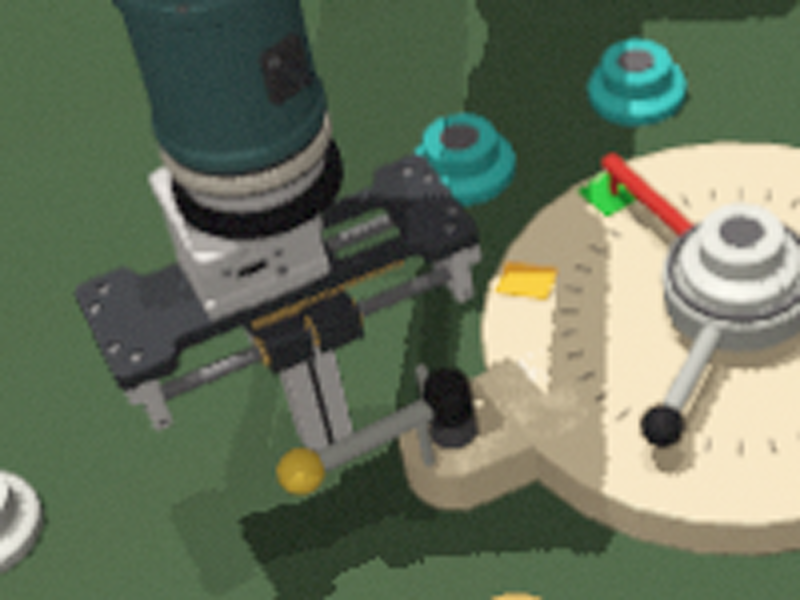

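The knob is at crop (301,471), i.e. scene (165,267.5), with the fingertip behind the rod. The red tip is still on green. I'll keep pushing until the stop shows in the force.

{"op": "arm_command", "data": {
  "targets": [
    [0.01,-0.002,-0.004,0.03],
    [0.016,-0.002,-0.004,0.04],
    [0.016,-0.002,-0.004,0.04]
  ]
}}

```text
time: 8.23
tool_pos: [0.5418, -0.2569, 0.0446]
ee_rot: [-3.141, 0.001, -3.099]
wrist_force: [-0.4, 1.4, 0.5]
width: 0.0006
finger_force: 0.4
```

Run:
```python
from plan import *
pv=np.array([.5485,-.1915])
for im in (cv2.imread("pics/e_s.png")[:,:,::-1].copy(),save("scene","f_s.png")):
    b,s,_=blob(im,*Y,(150,255,185,285)); k=at("scene",*b,.058)[:2]; w=k-pv; a=np.degrees(np.arctan2(w[1],w[0])); print(b,s[4],k,np.hypot(*w),a,"lever rad",np.radians(a+151.2))
o=robot.get_obs(); print(o["time"],o["tool_pos"],o["wrist_force"],o["wrist_torque"])
```

```text
[164.69 267.2 ] 100 [ 0.55441653 -0.27625725] 0.0849634987980086 -86.00691485908233 lever rad 1.1378339852420045
[166.52427184 270.04854369] 103 [ 0.56320981 -0.27624086] 0.08600809425322305 -80.15239577828858 lever rad 1.2400146193226875
8.2833 [ 0.541684   -0.25690668  0.04443366] [0.72015906 0.73246857 0.58597061] [ 0.18429673 -0.07575631 -0.00787074]
```

{"op": "arm_command", "data": {
  "targets": [
    [0.006,0,0,0],
    [0.012,0,0,0],
    [0.012,0,0,0]
  ]
}}

```text
time: 8.53
tool_pos: [0.5425, -0.2568, 0.0438]
ee_rot: [3.141, -0.011, -3.1]
wrist_force: [-13.1, 0.6, 8.0]
width: 0.0003
finger_force: 6.9
```

Run:
```python
from plan import *
im=save("scene","g_s.png")
b,s,_=blob(im,*Y,(150,255,190,290)); print(b,s[4],at("scene",*b,.058))
o=robot.get_obs(); print(o["time"],o["tool_pos"],o["wrist_force"],o["wrist_torque"])
```

```text
[166.57692308 270.06730769] 104 [ 0.56331427 -0.2761726   0.058     ]
8.5833 [ 0.54253411 -0.25685069  0.04379787] [-12.64196856   0.69355793   8.10096638] [0.26721744 2.09264004 0.04004193]
```

The lever is at its stop: the force rose to 13 N and the knob no longer moves. Back off, lift clear and check.

{"op": "arm_command", "data": {
  "targets": [
    [-0.03,0,0,0],
    [-0.06,0,0,0],
    [-0.06,0,0.08,0],
    [-0.06,0,0.16,0],
    [-0.06,-0.08,0.24,0],
    [-0.06,-0.16,0.26,0],
    [-0.06,-0.24,0.26,0],
    [-0.06,-0.3,0.26,0]
  ]
}}

```text
time: 9.25
tool_pos: [0.5183, -0.4092, 0.1774]
ee_rot: [-3.136, 0.005, -3.099]
wrist_force: [0.7, -0.4, 0.2]
width: 0.0007
finger_force: 0.0
```

{"op": "arm_command", "data": {
  "targets": [
    [0,0,0,0],
    [0,0,0,0],
    [0,0,0,0]
  ]
}}

```text
time: 9.5
tool_pos: [0.517, -0.4065, 0.173]
ee_rot: [3.141, -0.0, -3.1]
wrist_force: [0.0, -0.5, 0.2]
width: 0.0008
finger_force: 0.0
```

Run:
```python
from plan import *
im=save("top","z.png"); print(ballang(im)[:2])
s=save("scene","z_s.png"); b,q,_=blob(s,*Y,(150,255,190,290)); print(b,q[4])
cv2.imwrite("pics/z_c.png",np.hstack([cv2.resize(im[100:310,180:460],(400,300)),cv2.resize(s[120:330,60:340],(400,300))])[:,:,::-1])
o=robot.get_obs(); print(o["time"],o["tool_pos"],o["wrist_force"])
```

```text
[(np.float64(111.20408163265306), np.float64(184.5)), (np.float64(111.6938775510204), np.float64(184.75))]
[166.52884615 269.97115385] 104
9.6 [ 0.51738685 -0.4054029   0.17361681] [ 0.58741808 -0.36285977 -0.80606936]
```

View pics/z_c.png

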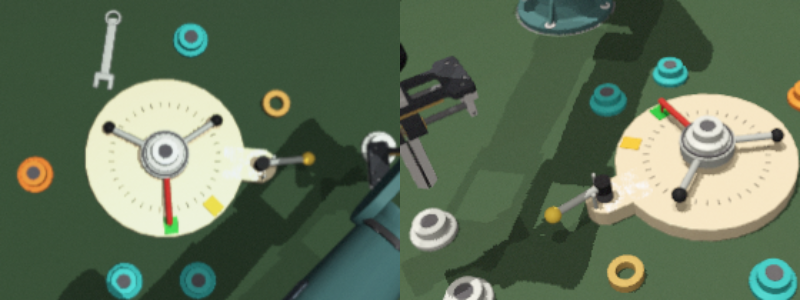

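The red tip is on green (170,224 in the left half), the lever is at its stop with its knob at (308,158), the casting is seated, and the robot is clear.

```bash
python3 -c "
from bench import robot; print(robot.close_job())"
```

```text
the job is handed in; nothing more can be done
None
```

I handed the job in at about 9.6 s of the 58 s: the red tip rests on the green band (arm at about 184.6°, green centre at 184.9°), the lever is hard against its stop, and the casting is seated. I saw nothing else move, and the judge's verdict was not shown.

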